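# Un-nest the clip tote, turn it half round and snap it onto the vial tote

## Task

Lift the tote with the joint clips out of the spare tote it is nested in, turn it half round so that it stacks instead of nests, and set it on the tote of sample vials. It has to be snapped fully home under all three spring catches, so press it down firmly, but no harder than that takes: there is glass below, and the anti-vibration platform under it gives. Keep the clips in their tote and the vials standing, and leave the spare tote and everything else where it is.

Things in the scene. Friction and masses are not known exactly. Their poses are not given: they have to be found in the camera images.
- clip_tote: Grey plastic tote with two loose joint clips in it, nested at the start in the spare tote (same heading, 28 mm higher). 164 mm long (x axis) and 68 mm wide (y), 74 mm high, tapering to a foot of 144 x 46 mm; origin at the centre of its underside, z up. At its -x end both corners are cut away below the rim; its +x end has one groove in the middle. About 0.16 to 0.25 kg with the clips.
- vial_tote: Tote of the same shape and axes, loose, with three vials in it (tops 59 mm above its origin), standing on the platform. A tote of the same heading would slide down into it and onto the vials. One turned half round (x axis pointing the other way) lands with its foot on three ledges: in the two corners at this tote's -x end and in the middle of its +x end.
- spare_tote: Empty tote of the same shape and axes, loose on the bench, in which the clip tote is nested at the start with about 1 mm play; lift straight up. Stays where it is.
- platform: Anti-vibration platform under the vial tote, fixed on the bench: steel base, aluminium top plate 200 x 100 mm on soft rubber mounts, top at 31 mm; origin at the centre of its underside, x along its length. It sinks about 1 mm for every 1.3 N, up to 13 mm, and comes up again after. A push over 14 N is too hard on the glass (18 N on the plate, of which 2 to 4 N is the vial tote's weight).
- vial_1: Capped glass sample vial, 28 mm across, 57 mm high, standing in the vial tote; origin at the centre of its underside.
- vial_2: As vial_1.
- vial_3: As vial_1.
- clip_a: White plastic joint clip, 38 x 43 x 17 mm, loose in the clip tote; origin at its underside.
- clip_b: Clear plastic joint clip, 38 x 43 x 17 mm, loose in the clip tote; origin at its underside.
- amber_bottle: Bystander: brown bottle with black cap, 46 mm across, 93 mm high.
- conical_flask: Bystander: glass conical flask, 64 mm across, 105 mm high.
- grease_jar: Bystander: white jar, 48 mm across, 51 mm high.
- beaker_100: Bystander: glass beaker, 56 mm across, 70 mm high.
- glass_stopper: Bystander: glass stopper, 35 mm across, 42 mm high, standing on its head.
- cork_ring: Bystander: cork ring, 128 mm across, 30 mm high.
- clip_tote_grip (a point): Middle of the clip tote between its two grip pads, 68 mm above its origin, 6 mm below the rim. The pads are vertical flat faces in the middle of the long sides, at y = -34 and +34 mm, 48 mm long, from 22 mm below this point up to the rim. Take it from above, fingers outside the pads, closing along the tote's y; lower down they would take the spare tote's rim too. A grip of 40 N holds it.
- clip_tote_one_groove_end (a point): Foot of the clip tote's +x end wall, the end with the one groove in the middle: 72 mm along x from its origin. In the stack it is at the vial tote's -x end.
- vial_tote_seat (a point): Where the clip tote's origin must come: the centre of the vial tote at the height of its ledges, 62 mm above its origin. Upright lips round the ledges locate the foot with 1.4 mm play each way, widening to 3 mm at their tops, 9 mm higher; the catches' bevels guide it from 10 mm above, within 2.5 mm. Down to 11 mm above this point nothing touches.
- vial_tote_catch (a point): Tip of the catch at the vial tote's +x end; there is one more at each corner ledge. Sprung, bevelled on top, they reach 2 mm over the foot of the tote above and hold it 4 to 7 mm too high, while the platform sinks. A push of 8 to 12 N in all makes them yield; it drops by 2 to 5 N as they snap into windows in the foot, and rises again when the tote stands on the ledges.

How it is judged:
By the outcome, as a careful person would: the job done as asked, in the order asked, and still so for the second after the job is handed in, with the robot touching nothing.
It also fails if it takes over 62 s, if anything falls off the work surface, if the arm or the gripper's body presses on something with over 40 N, if the wrist force passes 120 N, or if a joint passes its speed limit or range.

## Robot

A 6-joint arm with a two-finger parallel gripper is mounted at the origin on a cart in front of the work surface, level with it; the furniture and walls round the work are solid. World frame = base frame: x ahead of the robot, y to its left, z up, the work surface at z = 0. Lengths are in m, angles in rad, forces in N, time in s.
With the tool pointing down it reaches from about 0.25 to 0.85 m from the base axis. Payload 12.5 kg.
Tool frame: the origin (TCP) lies midway between the tips of the shut fingers; the grasp point (between the pads) lies 19 mm behind it; z points along the fingers, y is the direction in which the jaws open and shut (so a half turn about z gives the same grasp; the last joint's range is limited). The gripper opens to 93 mm and grips with 3 to 60 N. Pads are 15 mm wide; open, the fingers measure 128 mm over their backs; the gripper's body (75 mm by 188 mm) begins 65 mm behind the grasp point.
Start: joints at [-1.194, 0.351, 1.652, -0, 1.139, -0.085], TCP at [0.245, -0.492, 0.219] pointing down, gripper open.
Joint ranges: [-2.75, 2.75], [-0.79, 2.1], [0.01, 2.65], [-1.57, 4.71], [0.07, 3.14], [-2.87, 2.87]. Speed limits (rad/s): [2.22, 2.22, 2.79, 3.14, 3.14, 3.14].

## Interface

Orientations are given as a unit quaternion [w, x, y, z].
In Python, from bench import robot gives the robot as it stands.
- The arm moves only by the tool carry_out, never from a script. Its argument "deltas" is a list of rows, each a list of 2 entries, a list of its own where there are three numbers: the shift along the tool's x, y, z scaled (see below), then the turn, a rotation vector about the tool's x, y, z scaled (see below). In form: [[[x, y, z], [wx, wy, wz]], ...]. A call has 1 to 5 rows; each row shifts and turns the commanded pose from where the row before left it, along the tool's axes as they then stand; what a row does not reach is not made up. The controller multiplies each number of a shift by 100 cm and each number of a turn by 8 degrees. A row lasts 1/10 s, in which the tool goes at most 50 mm and 8.59 degrees, less where a joint would pass 70% of its speed; a pose out of reach is approached as far as the arm can. A call with a number of a shift or a turn outside -1 to 1 is refused whole. A call with a gripper value outside its range is refused whole. "gripper" is the opening in per cent of the stroke, from 0 (shut) to 100 (fully open), set as the call begins (left out, the last holds). The fingers move at their own pace and stop on an object; "newtons" is the grip in N (left out, the last holds). Time passes only in rows, so rows that do not move let the fingers close. It gives the time, the measured TCP pose, the force and the opening at its end, in the units of the state.
- robot.state(): the state, without advancing time (a new reading comes with each control period).
- robot.snapshot(name): name is "scene" or "top" or "wrist"; returns a dict with "frame" (384x512x3 uint8, red, green, blue), "mtx" (3x3 intrinsics, pixels), "k1" (the pictures are not rectified: a ray, as slopes to the right and down, at radius r is drawn at 1 + k1 r^2 times it, then the intrinsics apply), "rvec" (rotation vector, rad) and "tvec" (3), from world to camera coordinates, as OpenCV has them; the wrist camera has in their place "mount" (4x4, takes a point from camera to tool coordinates, whose origin is the TCP and whose axes are the flange's). Camera axes: x right, y down, z forward; pixel columns grow to the right and rows downward; lengths in m; the calibration is good to about 2 mm. A picture is of the moment at which its call begins: read the wrist's pose just before it. There is no depth.
- robot.job_done(): hands the job in, once; it reports no verdict.
Trained networks look in a picture, given as the dict that the camera call returned (one of the last four; its "shot" number tells which), for a name from the list of things; names that differ only in an ending like _2 or _b are one class to them, and where a whole thing is asked for, a point or a joint stands for the part that bears it (a point fixed in the world has none). Each returns a list of dicts, best first, with "conf" (0 to 1); they miss things now and then, are a little off and sometimes report something else, mostly with a low value. They report only what shows in the picture. A call takes as long as a camera call.
- robot.recognise(picture, query): "rect" ([left, top, width, height] in pixels, round what is visible of it).
- robot.tip_of(picture, query): "uv" ([column, row] in pixels: a listed point, or the origin of a listed thing).
The state is a dict: "clock": time; "joint_positions": joint angles; "dq": joint speeds; "joint_efforts": joint torques, N m; "position": TCP position; "eef_rot": TCP orientation; "ft_force": force on the tool from outside, world axes, zero at the start; "ft_torque": the same for the moment, N m; "grip_width": opening from 0.0 (shut) to 1.0 (fully open).
Only numpy, scipy, OpenCV 4.12 (cv2) and the standard library are available. Lean on these libraries where they do the work, as an engineer would, in place of code of your own. Each camera call takes 0.05 s, during which the arm holds its last target. There are 200 camera calls.

## Working session

There is one attempt and no reset: what is moved stays moved. The work goes in short steps, Python scripts to look and compute and a tool call to move; the robot and the scene stay as the last step left them, time stands still between calls to the robot, and variables do not carry over. Pictures are saved under pics/ and viewed, about 8 in all and at most 12, crops included, and the job is handed in when it is done.

Besides the shell and the picture viewer there is one more tool, called as a command line: name --argument value ..., lists and objects as JSON in quotes. carry_out: Moves the arm, as the interface text tells. Its arguments: {"type":"object","properties":{"deltas":{"type":"array"},"gripper":{"type":"number"},"newtons":{"type":"number"}},"required":["deltas"]}

```bash
ls; mkdir -p pics
cat > h.py <<'E'
import numpy as np, cv2
from scipy.spatial.transform import Rotation as R
from bench import robot
def cam(p, st=None):
    """world->camera R,t"""
    if 'mount' in p:
        M=np.array(p['mount']); q=st['eef_rot']; T=np.eye(4)
        T[:3,:3]=R.from_quat([q[1],q[2],q[3],q[0]]).as_matrix(); T[:3,3]=st['position']
        W=np.linalg.inv(T@M); return W[:3,:3],W[:3,3]
    return cv2.Rodrigues(np.array(p['rvec'],float))[0],np.array(p['tvec'],float).ravel()
def ray(p,uv,st=None):
    Rm,t=cam(p,st); d=np.array([p['k1'],0,0,0],float)
    x=cv2.undistortPoints(np.array([[uv]],float),np.array(p['mtx'],float),d).ravel()
    v=Rm.T@np.array([x[0],x[1],1]); return -Rm.T@t, v/np.linalg.norm(v)
def onz(p,uv,z,st=None):
    o,v=ray(p,uv,st); return o+v*(z-o[2])/v[2]
def tri(rays):
    A=np.zeros((3,3));b=np.zeros(3)
    for o,v in rays:
        P=np.eye(3)-np.outer(v,v);A+=P;b+=P@o
    x=np.linalg.solve(A,b); return x,[np.linalg.norm((np.eye(3)-np.outer(v,v))@(x-o)) for o,v in rays]
def proj(p,X,st=None):
    Rm,t=cam(p,st); return cv2.projectPoints(np.array(X,float).reshape(-1,3),cv2.Rodrigues(Rm)[0],t,np.array(p['mtx'],float),np.array([p['k1'],0,0,0],float))[0].reshape(-1,2)
def save(p,n,crop=None,s=1):
    f=np.array(p['frame'])[:,:,::-1]
    if crop: l,t,w,h=crop; f=f[t:t+h,l:l+w]
    cv2.imwrite('pics/'+n,cv2.resize(f,None,fx=s,fy=s,interpolation=cv2.INTER_CUBIC))
E
cat > a.py <<'E'
from h import *
np.set_printoptions(precision=4,suppress=True)
st=robot.state(); print(st)
P={n:robot.snapshot(n) for n in('scene','top')}
ims=[]
for n,p in P.items(): ims.append(p['frame'])
cv2.imwrite('pics/both.png',cv2.resize(np.vstack(ims)[:,:,::-1],None,fx=.78,fy=.78))
save(P['top'],'top.png',s=1.5)
for q in ['clip_tote_grip','clip_tote','clip_tote_one_groove_end','spare_tote','vial_tote','vial_tote_seat','vial_tote_catch','platform','vial_1']:
    L=[]
    for n,p in P.items():
        r=robot.tip_of(p,q)
        print(q,n,[(np.round(a['uv'],1),round(a['conf'],2)) for a in r[:3]])
        if r: L.append(ray(p,r[0]['uv']))
    if len(L)==2: print('   ',*tri(L))
E
python3 a.py
```

```text
pics
{'clock': 0.0, 'joint_positions': array([-1.1936,  0.3512,  1.6524,  0.    ,  1.1391, -0.0846]), 'dq': array([-0.0009, -0.0003, -0.0001, -0.0018, -0.0008,  0.0007]), 'joint_efforts': array([ -0.0009, -49.7317, -28.5255,   0.0698,   0.0257,  -0.0001]), 'position': array([ 0.245 , -0.4921,  0.2181]), 'eef_rot': array([-0.0006,  0.9735,  0.2288, -0.0001]), 'ft_force': array([-0.5703,  0.7131, -0.6904]), 'ft_torque': array([-0.024 ,  0.0543, -0.0193]), 'grip_width': 0.9955276671158533}
clip_tote_grip scene [(array([306.8, 242.1]), 0.73), (array([227.1, 208.2]), 0.62), (array([215.6, 211.9]), 0.3)]
clip_tote_grip top [(array([334.9, 221. ]), 0.71), (array([177.1, 226.2]), 0.58), (array([270.9, 148.4]), 0.46)]
    [ 0.4915 -0.2274  0.0956] [np.float64(0.0017096697484122057), np.float64(0.0017096697484121806)]
clip_tote scene [(array([302.9, 259.8]), 0.77)]
clip_tote top [(array([327.1, 220. ]), 0.63), (array([201.3, 209.1]), 0.17)]
    [ 0.4967 -0.2213  0.0047] [np.float64(0.0001479448518069341), np.float64(0.00014794485180700983)]
clip_tote_one_groove_end scene [(array([278.4, 254.4]
[... 689 characters left out ...]
([194.5, 194.3]), 0.62)]
vial_tote_catch top [(array([179.7, 225.9]), 0.81)]
    [0.4658 0.194  0.0921] [np.float64(0.0020752162697438388), np.float64(0.002075216269743675)]
platform scene [(array([218.5, 212.8]), 0.67)]
platform top [(array([202.9, 214.3]), 0.59), (array([338.5, 216.8]), 0.36)]
    [0.5076 0.1391 0.0031] [np.float64(0.0049675148076903574), np.float64(0.00496751480769036)]
vial_1 scene [(array([225.9, 208.5]), 0.49), (array([216.2, 211.5]), 0.45), (array([205.4, 210.2]), 0.43)]
vial_1 top [(array([324.2, 225.9]), 0.73), (array([202.7, 208.7]), 0.52), (array([196.4, 215.9]), 0.45)]
    [ 0.4067 -0.1093  0.2631] [np.float64(0.08750551467082096), np.float64(0.0875055146708209)]
```

View pics/both.png

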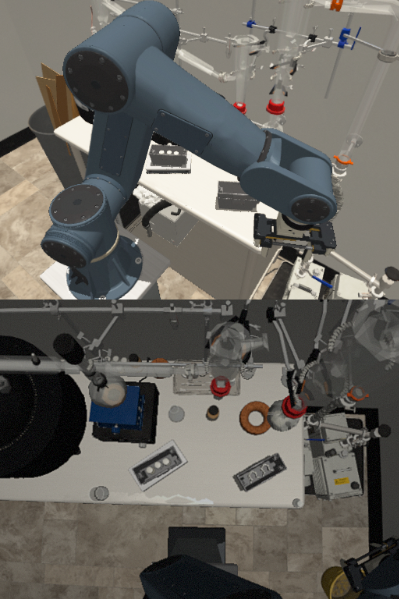

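View pics/top.png

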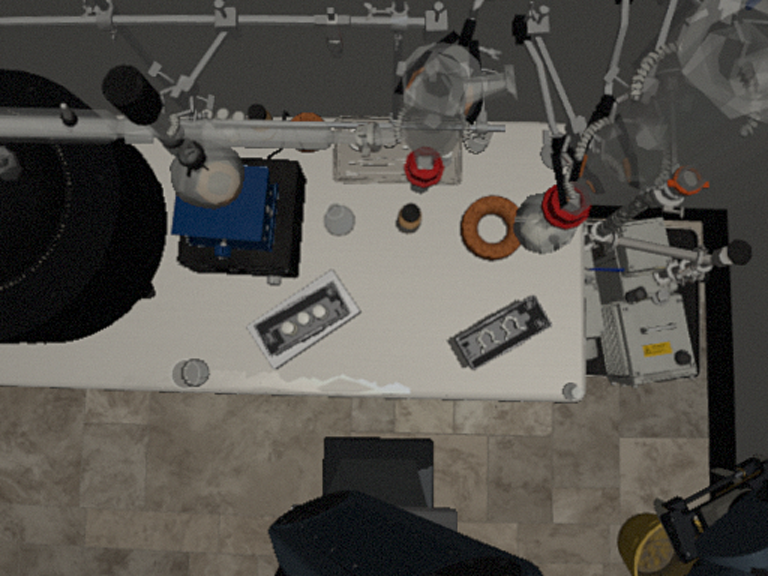

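The top view shows the vial tote on its white platform at about (202,213) px, and the nested clip tote at about (333,221) px. Both have heading ~125°, so the half turn is needed. I'll move to a viewpoint over the clip tote.

carry_out --deltas '[[[0.018,-0.037,-0.01],[0,0,0]],[[0.018,-0.037,-0.01],[0,0,0]],[[0.018,-0.037,-0.01],[0,0,0]],[[0.018,-0.037,-0.01],[0,0,0]],[[0.018,-0.037,-0.01],[0,0,0]]]' --gripper 100

```text
clock: 1.5
position: [0.2429, -0.2851, 0.2689]
eef_rot: [0.0, 0.974, 0.229, 0.0]
ft_force: [1.0, 0.2, -0.1]
grip_width: 1.002
```

carry_out --deltas '[[[0.018,-0.037,-0.01],[0,0,0]],[[0.038,0.016,0],[0,0,0]],[[0.038,0.016,0],[0,0,0]],[[0.038,0.016,0],[0,0,0]],[[0.038,0.016,0],[0,0,0]]]'

```text
clock: 2.0
position: [0.4092, -0.2345, 0.2788]
eef_rot: [0.0, 0.973, 0.229, 0.0]
ft_force: [-1.3, -0.7, 0.0]
grip_width: 0.995
```

carry_out --deltas '[[[0.038,0.016,0],[0,0,0]],[[0.038,0.016,0],[0,0,0]],[[0,0,0],[0,0,1]],[[0,0,0],[0,0,1]],[[0,0,0],[0,0,1]]]'

```text
clock: 2.5
position: [0.49, -0.2297, 0.2784]
eef_rot: [-0.0, 1.0, 0.019, -0.0]
ft_force: [-0.7, 0.9, 1.1]
grip_width: 0.999
```

carry_out --deltas '[[[0,0,0],[0,0,1]],[[0,0,0],[0,0,1]],[[0,0,0],[0,0,1]],[[0,0,0],[0,0,1]],[[0,0,0],[0,0,1]]]'

```text
clock: 3.0
position: [0.4897, -0.2299, 0.2786]
eef_rot: [0.0, 0.946, -0.325, -0.0]
ft_force: [0.3, -0.6, 0.3]
grip_width: 0.999
```

carry_out --deltas '[[[0,0,0],[0,0,1]],[[0,0,0],[0,0,1]],[[0,0,0],[0,0,0]],[[0,0,0],[0,0,0]]]'

```text
clock: 3.4
position: [0.4897, -0.2299, 0.2786]
eef_rot: [0.0, 0.894, -0.449, -0.0]
ft_force: [1.0, -1.3, -0.4]
grip_width: 0.999
```

```bash
cat > w.py <<'E'
import sys,pickle; from h import *
np.set_printoptions(precision=4,suppress=True)
name=sys.argv[1]; qs=sys.argv[2].split(',')
st=robot.state(); p=robot.snapshot('wrist'); 
print(st['position'],'yaw',np.degrees(2*np.arctan2(st['eef_rot'][2],st['eef_rot'][1])),'q6',st['joint_positions'][5])
D={}
for q in qs:
    r=robot.tip_of(p,q); D[q]=[(a['uv'],a['conf']) for a in r]; print(q,[(np.round(a['uv'],1),round(a['conf'],2)) for a in r[:3]])
pickle.dump((st,{k:p[k] for k in p},D),open(name+'.pkl','wb')); save(p,name+'.png',s=1.5)
E
python3 w.py w1 clip_tote_grip,clip_tote_one_groove_end,clip_tote,spare_tote; python3 -c "
import pickle;s,p,d=pickle.load(open('w1.pkl','rb'));print(p['mount'],p['mtx'],p['k1'])"
```

```text
[ 0.4897 -0.2299  0.2786] yaw -53.306513822263526 q6 1.9762670775030127
clip_tote_grip [(array([256. , 178.2]), 0.91)]
clip_tote_one_groove_end [(array([253.1, 221.2]), 0.84)]
clip_tote [(array([257.3, 171.8]), 0.69)]
spare_tote [(array([386., 129.]), 0.36)]
[[ 4.95160830e-04 -9.71006509e-01 -2.39052533e-01  6.56013106e-02]
 [ 9.99999701e-01  6.22863745e-04 -4.58660981e-04  6.99935970e-05]
 [ 5.94259954e-04 -2.39052234e-01  9.71006527e-01 -1.65652218e-01]
 [ 0.00000000e+00  0.00000000e+00  0.00000000e+00  1.00000000e+00]] [[316.13233905   0.         259.01310942]
 [  0.         316.13233905 195.26235894]
 [  0.           0.           1.        ]] -0.036589930330638294
```

View pics/w1.png

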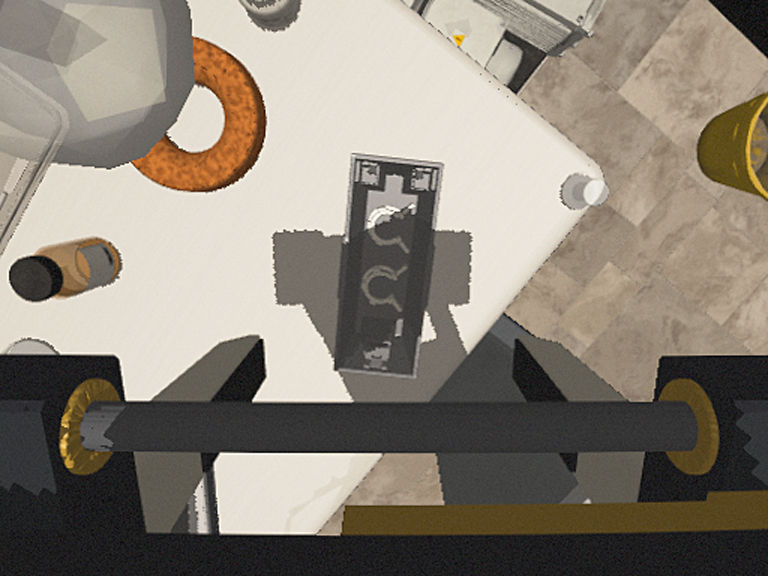

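The clip tote lies at (260,177) px in the raw frame. Its one-groove end is nearest the gripper and the cut corners are at the far end. It is turned a few degrees from the tool. I'll take a second view shifted sideways.

carry_out --deltas '[[[0,0.04,0],[0,0,0]],[[0.02,0.03,0],[0,0,0]],[[0,0,0],[0,0,0]],[[0,0,0],[0,0,0]]]'

```text
clock: 4.05
position: [0.4452, -0.2879, 0.2786]
eef_rot: [-0.0, 0.893, -0.451, -0.0]
ft_force: [0.7, -0.2, 0.6]
grip_width: 0.996
```

```bash
python3 w.py w2 clip_tote_grip,clip_tote_one_groove_end,clip_tote
cat > m.py <<'E'
from h import *; import pickle
np.set_printoptions(precision=4,suppress=True)
A=pickle.load(open('w1.pkl','rb'));B=pickle.load(open('w2.pkl','rb'))
for q in A[2]:
    if A[2][q] and B[2].get(q): print(q,*tri([ray(X[1],X[2][q][0][0],X[0]) for X in(A,B)]))
C=np.array([(350,154),(443,163),(415,377),(336,370)])/1.5
W=np.array([onz(A[1],c,.102,A[0]) for c in C]);print(W,W.mean(0))
print([np.linalg.norm(W[i]-W[i-1]) for i in range(4)])
for a,b in((3,0),(2,1)): d=W[a]-W[b];print(np.degrees(np.arctan2(d[1],d[0])))
E
python3 m.py
```

```text
[ 0.4452 -0.2879  0.2786] yaw -53.58180135004305 q6 1.8439666282420515
clip_tote_grip [(array([196. , 197.3]), 0.67), (array([204.7, 166.4]), 0.41)]
clip_tote_one_groove_end [(array([202.2, 235.9]), 0.69)]
clip_tote [(array([205.7, 186.2]), 0.72)]
clip_tote_grip [ 0.4906 -0.2257  0.0898] [np.float64(0.001179059362037518), np.float64(0.0011790593620375578)]
clip_tote_one_groove_end [ 0.4538 -0.1684  0.0389] [np.float64(0.0004904694832030361), np.float64(0.0004904694832031086)]
clip_tote [ 0.4886 -0.2242  0.0238] [np.float64(0.00017608547481821264), np.float64(0.00017608547481823974)]
[[ 0.5596 -0.2786  0.102 ]
 [ 0.504  -0.3125  0.102 ]
 [ 0.4218 -0.1731  0.102 ]
 [ 0.4745 -0.1411  0.102 ]] [ 0.49   -0.2263  0.102 ]
[np.float64(0.16168567739769768), np.float64(0.06512746607162578), np.float64(0.16179430299624264), np.float64(0.061616163411132914)]
121.77664899214737
120.53288026981869
```

View pics/w2.png

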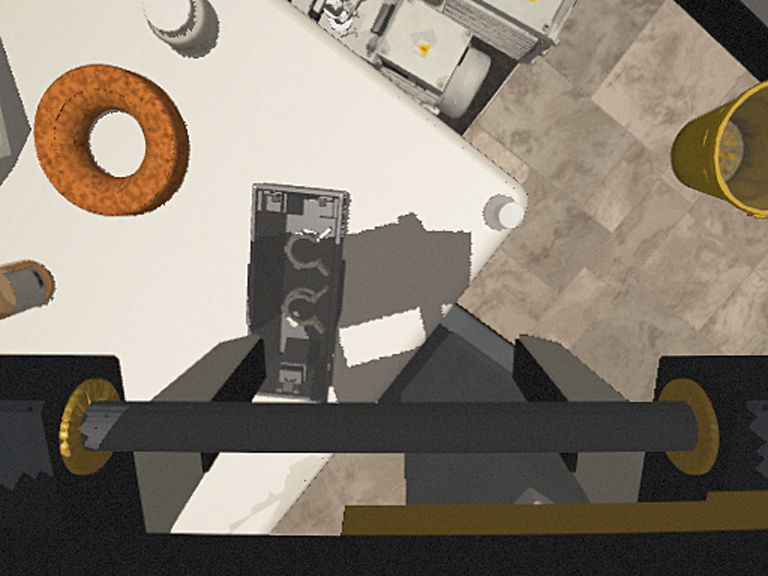

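The second view agrees with the first. The centre is at (0.490,-0.226), the grip height about 0.09–0.096 (the text's heights give 0.096), and the rim fit 162×63 mm. I'll align, come lower, and check the fit in one more picture.

carry_out --deltas '[[[-0.012,-0.037,0],[0,0,0]],[[-0.011,-0.036,0],[0,0,0]],[[0,0,0],[0,0,0.6]],[[0,0,0.04],[0,0,0]],[[0,0,0.04],[0,0,0]]]'

```text
clock: 4.75
position: [0.4913, -0.2249, 0.1984]
eef_rot: [-0.0, 0.874, -0.487, 0.001]
ft_force: [-0.1, -0.3, 0.3]
grip_width: 1.001
```

carry_out --deltas '[[[0,0,0.02],[0,0,0]],[[0,0,0],[0,0,0]],[[0,0,0],[0,0,0]]]'

```text
clock: 5.05
position: [0.4909, -0.2254, 0.1794]
eef_rot: [-0.0, 0.873, -0.487, 0.0]
ft_force: [-0.1, -0.6, 0.6]
grip_width: 1.004
```

```bash
python3 w.py w3 clip_tote_grip
python3 - <<'E'
from h import *; import pickle
np.set_printoptions(precision=4,suppress=True)
B=pickle.load(open('w2.pkl','rb'));A=pickle.load(open('w3.pkl','rb'))
W=[onz(B[1],np.array(c)/1.5,.102,B[0]) for c in((253,184),(350,192),(332,401))];print(W,(W[0]+W[2])/2)
d=W[2]-W[1];print(np.degrees(np.arctan2(d[1],d[0])))
d=W[0]-W[1];print(np.degrees(np.arctan2(d[1],d[0])))
E
```

```text
[ 0.4909 -0.2254  0.1794] yaw -58.30058770937297 q6 2.071568485880888
clip_tote_grip [(array([258. , 199.1]), 0.95)]
[array([ 0.5583, -0.2796,  0.102 ]), array([ 0.4998, -0.3157,  0.102 ]), array([ 0.4178, -0.1755,  0.102 ])] [ 0.4881 -0.2275  0.102 ]
120.30450303739362
31.654708338789757
```

View pics/w3.png

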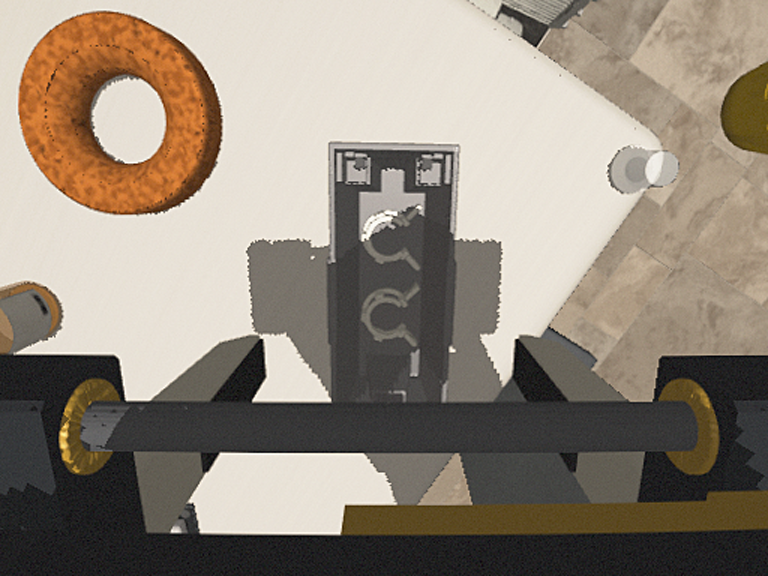

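Run:
```python
from h import *; import pickle
np.set_printoptions(precision=4,suppress=True)
A=pickle.load(open('w3.pkl','rb'));st,p,d=A
W=[onz(p,np.array(c)/1.5,.102,st) for c in((330,144),(460,147))];e=W[1]-W[0]
print(W,np.linalg.norm(e),np.degrees(np.arctan2(e[1],e[0])))
a=np.radians(120.5);c=(W[0]+W[1])/2+.082*np.array([np.cos(a),np.sin(a),0])
print('centre',c,'net',onz(p,d['clip_tote_grip'][0][0],.096,st))
print('in tool',R.from_quat(np.roll(st['eef_rot'],-1)).inv().apply(c-st['position']))
```

```text
[array([ 0.5581, -0.2794,  0.102 ]), array([ 0.5029, -0.3118,  0.102 ])] 0.06402659895720485 -149.53113658828886
centre [ 0.4889 -0.2249  0.102 ] net [ 0.4922 -0.2259  0.096 ]
in tool [-0.0015  0.0014  0.0774]
```

carry_out --deltas '[[[0,0.001,0.02],[0,0,0.2]],[[0,0,0.03],[0,0,0]],[[0,0,0.03],[0,0,0]],[[0,0,0.02],[0,0,0]],[[0,0,0],[0,0,0]]]'

```text
clock: 5.65
position: [0.489, -0.2258, 0.0776]
eef_rot: [0.0, 0.866, -0.5, -0.001]
ft_force: [-0.2, -0.1, 1.0]
grip_width: 1.0
```

carry_out --deltas '[[[0,0,0],[0,0,0]],[[0,0,0],[0,0,0]],[[0,0,0],[0,0,0]],[[0,0,0],[0,0,0]],[[0,0,0],[0,0,0]]]' --gripper 0 --newtons 40

```text
clock: 6.15
position: [0.4901, -0.2265, 0.0797]
eef_rot: [-0.0, 0.866, -0.5, 0.001]
ft_force: [-1.2, 0.4, 7.0]
grip_width: 0.729
```

carry_out --deltas '[[[0,0,0],[0,0,0]],[[0,0,0],[0,0,0]],[[0,0,0],[0,0,0]]]'

```text
clock: 6.45
position: [0.4901, -0.2264, 0.0797]
eef_rot: [-0.0, 0.866, -0.5, 0.001]
ft_force: [-0.4, 1.2, 6.8]
grip_width: 0.731
```

carry_out --deltas '[[[0,0,-0.005],[0,0,0]],[[0,0,-0.01],[0,0,0]],[[0,0,-0.01],[0,0,0]],[[0,0,-0.01],[0,0,0]],[[0,0,0],[0,0,0]]]'

```text
clock: 6.95
position: [0.4902, -0.2266, 0.1154]
eef_rot: [0.0, 0.866, -0.5, 0.001]
ft_force: [-0.6, -0.2, -2.2]
grip_width: 0.727
```

carry_out --deltas '[[[0,0,-0.02],[0,0,0]],[[0,0,-0.03],[0,0,0]],[[0,0,-0.03],[0,0,0]],[[0,0,-0.03],[0,0,0]],[[0,0,-0.02],[0,0,0]]]'

```text
clock: 7.45
position: [0.4898, -0.2263, 0.2457]
eef_rot: [0.0, 0.866, -0.5, 0.001]
ft_force: [-0.1, -0.2, -1.9]
grip_width: 0.725
```

carry_out --deltas '[[[0,0,0],[0,0,0]],[[0,0,0],[0,0,0]],[[0,0,0],[0,0,0]]]'

```text
clock: 7.75
position: [0.4889, -0.2259, 0.242]
eef_rot: [0.0, 0.866, -0.5, -0.001]
ft_force: [0.9, 0.6, -2.0]
grip_width: 0.73
```

Run:
```python
from h import *
np.set_printoptions(precision=4,suppress=True)
st=robot.state();print(st['position'],st['ft_force'],st['joint_positions'],st['grip_width'])
P={n:robot.snapshot(n) for n in('scene','top')}
save(P['scene'],'s2.png',(130,120,260,200),3); save(P['top'],'t2.png',(130,120,290,180),2.7)
for q in ['clip_tote_grip','clip_tote','spare_tote','vial_tote_catch','vial_tote_seat','vial_tote']:
    L=[]
    for n,p in P.items():
        r=robot.tip_of(p,q)
        if r: L.append(ray(p,r[0]['uv']));print(q,n,np.round(r[0]['uv'],1),round(r[0]['conf'],2))
    if len(L)==2: print('   ',*tri(L))
```

```text
[ 0.4889 -0.2259  0.242 ] [ 0.8709  0.5617 -1.9655] [-0.5192  0.3075  1.6519 -0.      1.1847  2.0978] 0.729821025135565
clip_tote_grip scene [310.9 199.3] 0.84
clip_tote_grip top [348.5 218.8] 0.83
    [ 0.4902 -0.2243  0.2651] [np.float64(0.0013057558619696999), np.float64(0.001305755861969595)]
clip_tote scene [308.9 222.1] 0.98
clip_tote top [342.7 219.9] 0.56
    [ 0.4903 -0.2283  0.1814] [np.float64(3.7577011760745225e-06), np.float64(3.7577011759752587e-06)]
spare_tote top [327.1 221. ] 0.55
vial_tote_catch scene [196.  192.8] 0.71
vial_tote_catch top [177.2 225.6] 0.64
    [0.4694 0.1965 0.0954] [np.float64(0.0027118060884088403), np.float64(0.0027118060884087913)]
vial_tote_seat scene [217.  197.5] 0.89
vial_tote_seat top [204.6 210.7] 0.67
    [0.509  0.1303 0.0792] [np.float64(0.0027750087472684184), np.float64(0.002775008747268385)]
vial_tote scene [218.  212.5] 0.56
vial_tote top [205.2 211.6] 0.77
    [0.512  0.1374 0.002 ] [np.float64(0.0009902815161023245), np.float64(0.0009902815161023982)]
```

View pics/s2.png

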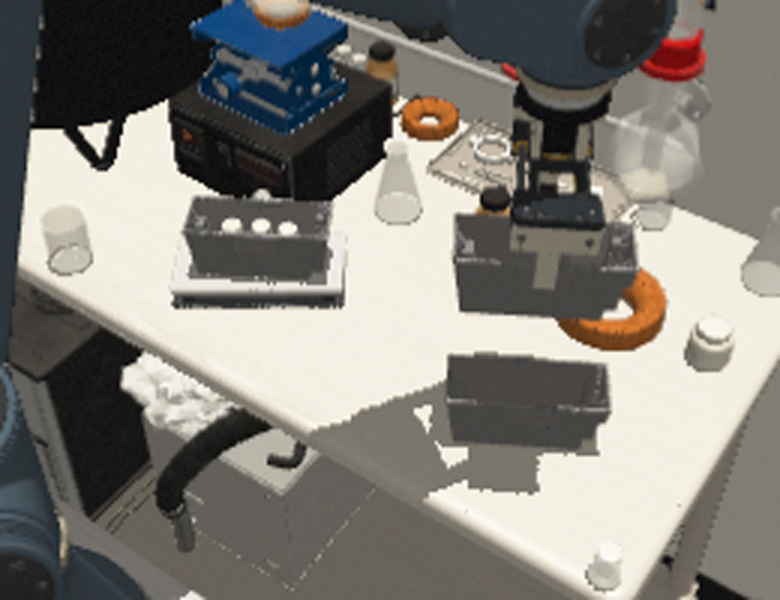

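The lift is clean. The spare tote stayed put and the held load is about 2 N. Now I'll move to a viewpoint beside the vial tote, making half of the turn on the way.

carry_out --deltas '[[[-0.018,-0.003,-0.02],[0,0,0]],[[-0.034,-0.005,-0.02],[0,0,0]],[[-0.034,-0.005,-0.02],[0,0,0]],[[-0.034,-0.005,-0.02],[0,0,0]],[[-0.034,-0.005,-0.02],[0,0,0]]]'

```text
clock: 8.95
position: [0.4315, -0.0802, 0.3445]
eef_rot: [-0.0, 0.866, -0.5, 0.0]
ft_force: [0.3, 0.8, -1.3]
grip_width: 0.73
```

carry_out --deltas '[[[-0.034,-0.005,-0.018],[0,0,0]],[[-0.034,-0.005,0],[0,0,0]],[[-0.034,-0.005,0],[0,0,0]],[[-0.034,-0.006,0],[0,0,-0.2]],[[0,0,0],[0,0,-0.6]]]'

```text
clock: 9.45
position: [0.3811, 0.0494, 0.362]
eef_rot: [-0.001, 0.894, -0.448, 0.0]
ft_force: [0.5, -1.0, -1.8]
grip_width: 0.728
```

carry_out --deltas '[[[0,0,0],[0,0,-0.8]],[[0,0,0],[0,0,-0.8]],[[0,0,0],[0,0,-0.8]],[[0,0,0],[0,0,-0.8]],[[0,0,0],[0,0,-0.8]]]'

```text
clock: 9.95
position: [0.3823, 0.0469, 0.3617]
eef_rot: [-0.0, 0.983, -0.185, 0.0]
ft_force: [0.8, 0.6, -3.1]
grip_width: 0.728
```

carry_out --deltas '[[[0,0,0],[0,0,-0.8]],[[0,0,0],[0,0,-0.8]],[[0,0,0],[0,0,-0.8]],[[0,0,0],[0,0,-0.8]],[[0,0,0],[0,0,-0.8]]]'

```text
clock: 10.45
position: [0.3823, 0.0468, 0.3617]
eef_rot: [0.0, 0.996, 0.093, 0.0]
ft_force: [0.9, 0.2, -2.1]
grip_width: 0.729
```

carry_out --deltas '[[[0,0,0],[0,0,-0.8]],[[0,0,0],[0,0,-0.8]],[[0,0,0],[0,0,-0.8]],[[0,0,0],[0,0,-0.6]],[[0,0,0],[0,0,0]]]'

```text
clock: 10.95
position: [0.3823, 0.0469, 0.3617]
eef_rot: [0.0, 0.955, 0.297, 0.0]
ft_force: [-0.8, 0.2, -2.2]
grip_width: 0.727
```

carry_out --deltas '[[[0,0,0],[0,0,0]],[[0,0,0],[0,0,0]],[[0,0,0],[0,0,0]]]'

```text
clock: 11.25
position: [0.3823, 0.0468, 0.3616]
eef_rot: [-0.0, 0.955, 0.296, 0.0]
ft_force: [0.4, -0.1, -2.1]
grip_width: 0.728
```

```bash
python3 w.py w4 vial_tote_seat,vial_tote_catch,vial_tote
```

```text
[0.3823 0.0468 0.3616] yaw 34.38923446028012 q6 0.971466951467924
vial_tote_seat [(array([255.8,  54.9]), 0.61)]
vial_tote_catch [(array([199.4,  46. ]), 0.78)]
vial_tote []
```

View pics/w4.png

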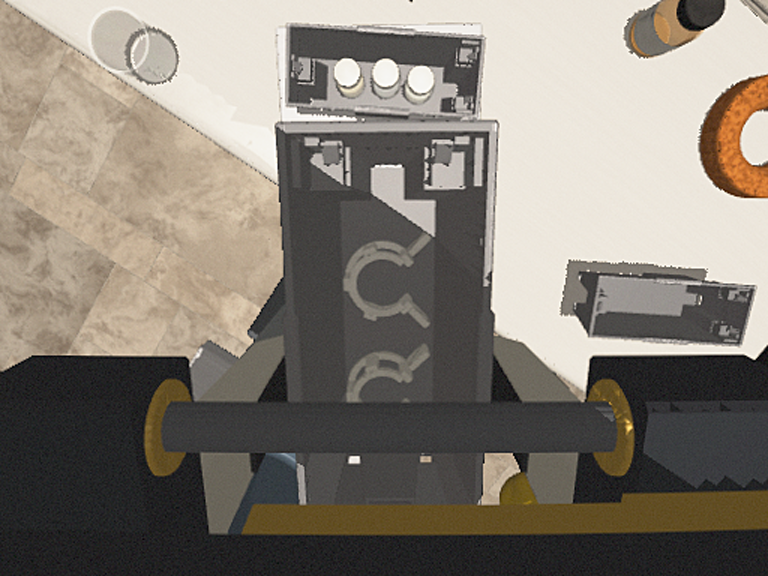

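The vial tote shows at raw px (190–322, 18–80): three vials standing, the double-catch corners at the right and left ends. The held tote is square to the tool and its two clips are inside. I'll take a second place for parallax.

carry_out --deltas '[[[0,-0.03,0],[0,0,0]],[[0,-0.03,0],[0,0,0]],[[0,0,0],[0,0,0]],[[0,0,0],[0,0,0]],[[0,0,0],[0,0,0]]]'

```text
clock: 11.95
position: [0.3488, 0.0959, 0.3617]
eef_rot: [0.0, 0.955, 0.296, 0.0]
ft_force: [-0.6, -0.1, -1.6]
grip_width: 0.733
```

```bash
python3 w.py w5 vial_tote_seat,vial_tote_catch
python3 - <<'E'
from h import *; import pickle
np.set_printoptions(precision=4,suppress=True)
X=[pickle.load(open(n+'.pkl','rb')) for n in('w4','w5')]
for q in('vial_tote_seat','vial_tote_catch'):
    if all(x[2][q] for x in X): print(q,*tri([ray(x[1],x[2][q][0][0],x[0]) for x in X]))
ims=[]
for x,l in zip(X,(180,217)):
    f=x[1]['frame'][8:88,l:l+160,::-1]; ims.append(cv2.resize(f,None,fx=5,fy=3.7*1,interpolation=cv2.INTER_CUBIC))
cv2.imwrite('pics/c45.png',np.vstack(ims))
E
```

```text
[0.3488 0.0959 0.3617] yaw 34.44149831959743 q6 1.109435222229375
vial_tote_seat [(array([299.6,  50.8]), 0.76)]
vial_tote_catch [(array([246.3,  42.7]), 0.58)]
vial_tote_seat [0.5047 0.1365 0.07  ] [np.float64(0.0026898477984880443), np.float64(0.00268984779848793)]
vial_tote_catch [0.4686 0.1977 0.0986] [np.float64(0.001828010906075726), np.float64(0.0018280109060756745)]
```

View pics/c45.png

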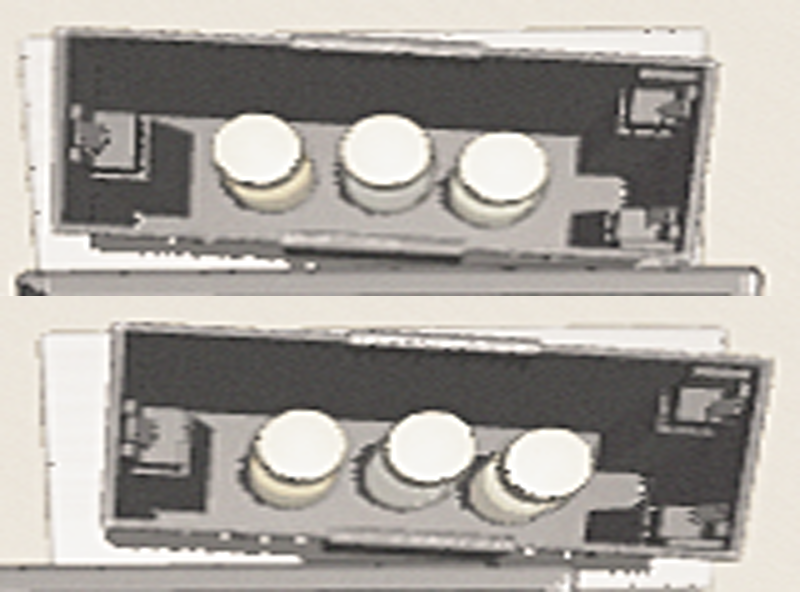

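Run:
```python
from h import *; import pickle
np.set_printoptions(precision=4,suppress=True)
X=[pickle.load(open(n+'.pkl','rb')) for n in('w4','w5')]
C=[np.array([(58,30),(716,62),(696,262),(55,232)],float),np.array([(115,28),(772,62),(740,264),(108,234)],float)]
C=[c/[5,3.7]+[l-.5+.1,8-.5+.13] for c,l in zip(C,(180,217))]
for i in range(4): print(*tri([ray(x[1],c[i],x[0]) for x,c in zip(X,C)]))
from scipy.optimize import least_squares
def pts(v,z,w): 
    a=v[2];r=np.array([[np.cos(a),-np.sin(a)],[np.sin(a),np.cos(a)]])
    q=np.array([(82,w),(-82,w),(-82,-w),(82,-w)])*1e-3  # TL: +x end
    # image up = tool x ~ -vial y side? far side (up) = heading-90 -> y negative
    q[:,1]*=-1
    return np.c_[q@r.T+v[:2],np.full(4,z)]
for free in(0,1):
    def f(v):
        z=v[3] if free else .105
        return np.concatenate([(proj(x[1],pts(v,z,v[4]*1e3),x[0])-c).ravel() for x,c in zip(X,C)])
    s=least_squares(f,[.51,.135,np.radians(122),.105,.034],x_scale=[.01,.01,.1,.01,.01]);v=s.x
    print('centre',v[:2],'head',np.degrees(v[2]),'z',v[3],'w',v[4],'rms px',np.sqrt((s.fun**2).mean()));print(s.fun.reshape(2,4,2).round(1).tolist())
# held tote: far rim corners in w4, tool coords (rim at z grip+6mm => tool z -.025ish)
st,p,_=X[0]
for z in(-.022,):
    Rt=R.from_quat(np.roll(st['eef_rot'],-1)); W=[onz(p,np.array(c)/1.5,st['position'][2]-z,st) for c in((277,124),(497,122))]
    print('held far corners in tool',[Rt.inv().apply(w-st['position']) for w in W])
```

```text
[0.4909 0.2227 0.1023] [np.float64(0.00016241105708737465), np.float64(0.0001624110570873311)]
[0.5738 0.0833 0.1048] [np.float64(0.0004094572281841886), np.float64(0.00040945722818428213)]
[0.5211 0.0487 0.0977] [np.float64(2.5602898337385898e-05), np.float64(2.5602898337329848e-05)]
[0.4357 0.1874 0.1092] [np.float64(0.00040888741619869045), np.float64(0.0004088874161986616)]
centre [0.5048 0.1358] head 121.11611674469758 z 0.09602878577131321 w 0.03203778789175333 rms px 0.7283267250364919
[[[-0.8, -0.0], [1.2, -0.4], [0.2, 0.0], [-0.9, 0.4]], [[-0.5, 0.3], [1.2, 0.4], [1.0, 0.0], [-1.4, -0.3]]]
centre [0.506  0.1361] head 121.11868003002235 z 0.09954352539456064 w 0.032448031959168934 rms px 0.3700165771089997
[[[0.3, 0.0], [0.7, -0.5], [-0.3, -0.0], [0.2, 0.4]], [[0.0, 0.3], [0.0, 0.3], [-0.1, -0.1], [-0.9, -0.3]]]
held far corners in tool [array([ 0.0806, -0.0323, -0.022 ]), array([ 0.0811,  0.0311, -0.022 ])]
```

The vial tote's centre is at (0.5054, 0.1358), heading 121.1°, rim at about 0.10 (expected 0.105). The tool's x must point along its +x. I'll finish the turn, go over it, and come partway down.

carry_out --deltas '[[[0,0,0],[0,0,-0.5]],[[0,0,0],[0,0,-0.8]],[[0,0,0],[0,0,-0.8]],[[0,0,0],[0,0,-0.8]],[[0,0,0],[0,0,-0.8]]]'

```text
clock: 12.6
position: [0.3486, 0.096, 0.3616]
eef_rot: [-0.0, 0.847, 0.532, -0.0]
ft_force: [-0.9, 0.7, -1.6]
grip_width: 0.727
```

carry_out --deltas '[[[0,0,0],[0,0,-0.8]],[[0,0,0],[0,0,-0.8]],[[0,0,0],[0,0,-0.8]],[[0,0,0],[0,0,-0.8]],[[0,0,0],[0,0,-0.8]]]'

```text
clock: 13.1
position: [0.3486, 0.096, 0.3616]
eef_rot: [-0.0, 0.667, 0.745, -0.0]
ft_force: [0.9, -0.6, -1.8]
grip_width: 0.728
```

carry_out --deltas '[[[0,0,0],[0,0,-0.8]],[[0,0,0],[0,0,-0.8]],[[0,0,0],[0,0,-0.8]],[[0,0,0],[0,0,-0.7]],[[0,0,0],[0,0,0]]]'

```text
clock: 13.6
position: [0.3486, 0.096, 0.3616]
eef_rot: [-0.0, 0.493, 0.87, -0.0]
ft_force: [-0.1, -0.5, -1.7]
grip_width: 0.726
```

carry_out --deltas '[[[-0.008,0.025,0],[0,0,0]],[[-0.009,0.033,0],[0,0,0]],[[-0.01,0.033,0],[0,0,0]],[[-0.01,0.033,0],[0,0,0]],[[-0.009,0.031,0],[0,0,0]]]'

```text
clock: 14.1
position: [0.5066, 0.1364, 0.3612]
eef_rot: [-0.0, 0.495, 0.869, -0.0]
ft_force: [0.1, 0.3, -1.6]
grip_width: 0.73
```

carry_out --deltas '[[[0,0,0.03],[0,0,0]],[[0,0,0.04],[0,0,0]],[[0,0,0.04],[0,0,0]],[[0,0,0.03],[0,0,0]],[[0,0,0],[0,0,0]]]'

```text
clock: 14.6
position: [0.5033, 0.1357, 0.218]
eef_rot: [-0.003, 0.495, 0.869, -0.002]
ft_force: [-0.3, 0.3, -1.2]
grip_width: 0.723
```

carry_out --deltas '[[[0,0,0],[0,0,0]],[[0,0,0],[0,0,0]],[[0,0,0],[0,0,0]]]'

```text
clock: 14.9
position: [0.5058, 0.1364, 0.2233]
eef_rot: [0.001, 0.494, 0.87, 0.001]
ft_force: [0.4, 0.2, -1.6]
grip_width: 0.729
```

```bash
cat > e.py <<'E'
from h import *
np.set_printoptions(precision=4,suppress=True)
F=[];n=0
st=robot.state()
for i in range(6): p=robot.snapshot('scene' if i<5 else 'top'); st=robot.state(); F.append(st['ft_force'])
if 1:
    q=st['eef_rot'];Rt=R.from_quat(np.roll(q,-1)); yaw=np.degrees(2*np.arctan2(q[2],q[1]))
    print(st['clock'],st['position'],'yaw',yaw,'tilt',q,'F',np.mean(F,0),'Ftool',Rt.inv().apply(np.mean(F,0)),'M',st['ft_torque'],st['grip_width'])
    print('to go in tool',Rt.inv().apply(np.array([.5049,.1367,.158])-st['position']),'turn',-(121.1-yaw)/8)
E
python3 e.py; python3 -c "
from h import *
p=robot.snapshot('scene');save(p,'s3.png',(130,90,260,200),3)
for q in('clip_tote_one_groove_end','clip_tote'):
    r=robot.tip_of(p,q);print(q,[(a['uv'],a['conf']) for a in r[:2]])"
```

```text
15.2 [0.5051 0.1364 0.2219] yaw 120.85805085912406 tilt [0.0002 0.4935 0.8697 0.0001] F [-0.0724  0.0393 -1.6683] Ftool [ 0.0712 -0.0426  1.6683] M [-0.0344 -0.118   0.0121] 0.7291092477400205
to go in tool [ 0.0004 -0.      0.0639] turn -0.030243642609491417
clip_tote_one_groove_end [([232.0, 177.2], 0.71), ([219.7, 212.6], 0.57)]
clip_tote [([207.1, 204.4], 0.58)]
```

View pics/s3.png

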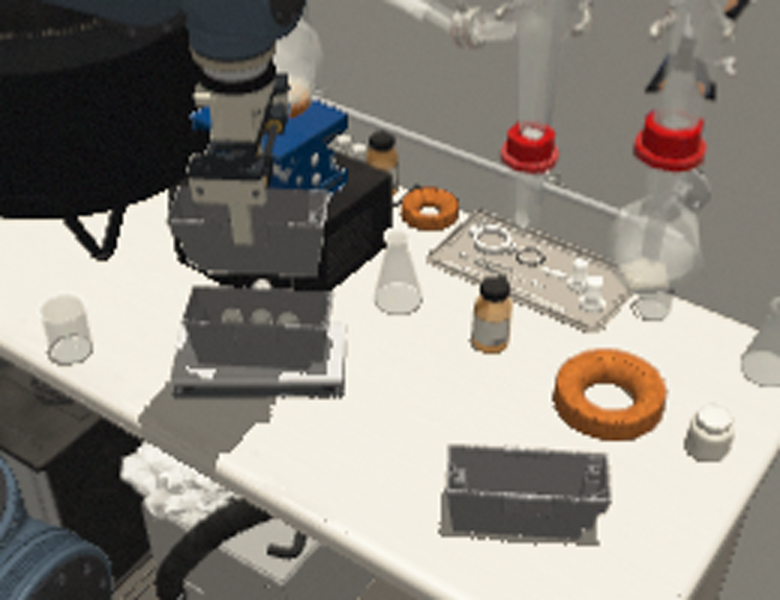

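The held tote hangs over the vial tote at about (250,225) in the crop, clear of the jack and box behind. The one-groove end is found at the vial tote's -x end. I'll go down to just above contact.

carry_out --deltas '[[[0,0,0.02],[0,0,0]],[[0,0,0.02],[0,0,0]],[[0,0,0.015],[0,0,0]],[[0,0,0.005],[0,0,0]],[[0,0,0],[0,0,0]]]'

```text
clock: 15.85
position: [0.5049, 0.1363, 0.1613]
eef_rot: [-0.0, 0.494, 0.87, -0.0]
ft_force: [-1.1, -0.1, -1.5]
grip_width: 0.731
```

carry_out --deltas '[[[0,0,0],[0,0,0]],[[0,0,0],[0,0,0]],[[0,0,0],[0,0,0]],[[0,0,0],[0,0,0]]]'

```text
clock: 16.25
position: [0.5052, 0.1364, 0.162]
eef_rot: [0.0, 0.493, 0.87, 0.0]
ft_force: [0.1, -0.5, -1.2]
grip_width: 0.73
```

```bash
python3 e.py
```

```text
16.55 [0.505  0.1363 0.1616] yaw 120.85742683889538 tilt [-0.      0.4935  0.8697 -0.    ] F [ 0.2326  0.1208 -2.1321] Ftool [-0.0156  0.2617  2.1321] M [ 0.0018 -0.1231  0.0112] 0.7283892700301211
to go in tool [0.0004 0.0001 0.0036] turn -0.030321645138077002
```

carry_out --deltas '[[[0,0,0.002],[0,0,0]],[[0,0,0.002],[0,0,0]],[[0,0,0.001],[0,0,0]],[[0,0,0],[0,0,0]],[[0,0,0],[0,0,0]]]'

```text
clock: 17.05
position: [0.505, 0.1363, 0.1566]
eef_rot: [-0.0, 0.494, 0.87, -0.0]
ft_force: [-1.0, 0.2, -1.8]
grip_width: 0.727
```

carry_out --deltas '[[[0,0,0.001],[0,0,0]],[[0,0,0.001],[0,0,0]],[[0,0,0.001],[0,0,0]],[[0,0,0],[0,0,0]],[[0,0,0],[0,0,0]]]'

```text
clock: 17.55
position: [0.505, 0.1363, 0.1536]
eef_rot: [-0.0, 0.493, 0.87, -0.0]
ft_force: [-0.2, -0.1, -2.2]
grip_width: 0.726
```

```bash
python3 e.py
```

```text
17.85 [0.505  0.1363 0.1537] yaw 120.85779906024186 tilt [-0.      0.4935  0.8697  0.    ] F [-0.2732 -0.1495 -1.5492] Ftool [ 0.0117 -0.3112  1.5492] M [ 0.0288 -0.0453 -0.0358] 0.7296152402066778
to go in tool [ 0.0004  0.0001 -0.0043] turn -0.030275117469766855
```

carry_out --deltas '[[[0,0,0.001],[0,0,0]],[[0,0,0.001],[0,0,0]],[[0,0,0],[0,0,0]],[[0,0,0],[0,0,0]]]'

```text
clock: 18.25
position: [0.505, 0.1363, 0.1516]
eef_rot: [-0.0, 0.494, 0.87, -0.0]
ft_force: [0.2, 0.3, -1.2]
grip_width: 0.728
```

carry_out --deltas '[[[0,0,0.001],[0,0,0]],[[0,0,0.001],[0,0,0]],[[0,0,0],[0,0,0]],[[0,0,0],[0,0,0]]]'

```text
clock: 18.65
position: [0.5051, 0.1364, 0.1497]
eef_rot: [0.0, 0.493, 0.87, 0.0]
ft_force: [-0.4, 0.2, -0.4]
grip_width: 0.729
```

```bash
python3 e.py
```

```text
18.95 [0.5051 0.1363 0.1497] yaw 120.85803201365263 tilt [0.0001 0.4935 0.8697 0.0001] F [ 0.345  -0.0823 -0.2832] Ftool [-0.2476  0.2539  0.2833] M [ 0.0238 -0.1769  0.0393] 0.7266777367743854
to go in tool [ 0.0004  0.     -0.0083] turn -0.03024599829342023
```

carry_out --deltas '[[[0,0,0.001],[0,0,0]],[[0,0,0.001],[0,0,0]],[[0,0,0.001],[0,0,0]],[[0,0,0],[0,0,0]],[[0,0,0],[0,0,0]]]'

```text
clock: 19.45
position: [0.5051, 0.1364, 0.1467]
eef_rot: [0.0, 0.493, 0.87, 0.0]
ft_force: [-0.6, 0.5, 3.3]
grip_width: 0.728
```

```bash
python3 e.py
```

```text
19.75 [0.5051 0.1364 0.1467] yaw 120.86035425412018 tilt [0.0001 0.4935 0.8698 0.0001] F [-0.0605  0.9165  2.9281] Ftool [ 0.8176  0.419  -2.9281] M [ 0.095  -0.1081  0.0361] 0.7260432191290461
to go in tool [ 0.0004 -0.     -0.0113] turn -0.02995571823497656
```

carry_out --deltas '[[[0,0,0.001],[0,0,0]],[[0,0,0.001],[0,0,0]],[[0,0,0],[0,0,0]],[[0,0,0],[0,0,0]]]'

```text
clock: 20.15
position: [0.5052, 0.1364, 0.1447]
eef_rot: [0.0, 0.493, 0.87, 0.0]
ft_force: [-0.7, 0.1, 5.7]
grip_width: 0.729
```

```bash
python3 e.py
```

```text
20.45 [0.5052 0.1363 0.1447] yaw 120.86016851003328 tilt [0.0001 0.4935 0.8698 0.0001] F [0.234  0.5051 4.8647] Ftool [ 0.3128  0.4615 -4.8646] M [ 0.0912 -0.0726  0.0043] 0.7283944575842687
to go in tool [ 0.0004 -0.     -0.0133] turn -0.029978936245839805
```

N is about 6.8 N. I'll go on in 1 mm steps.

carry_out --deltas '[[[0,0,0.001],[0,0,0]],[[0,0,0],[0,0,0]],[[0,0,0],[0,0,0]]]'

```text
clock: 20.75
position: [0.5052, 0.1363, 0.1438]
eef_rot: [0.0, 0.493, 0.87, 0.0]
ft_force: [-0.1, 0.5, 5.8]
grip_width: 0.726
```

```bash
python3 e.py
```

```text
21.05 [0.5052 0.1363 0.1438] yaw 120.85899361860585 tilt [0.0002 0.4935 0.8697 0.0001] F [-0.0109  0.3346  6.0046] Ftool [ 0.2913  0.1647 -6.0046] M [-0.0164 -0.1411 -0.006 ] 0.7287528785957534
to go in tool [ 0.0005 -0.0001 -0.0142] turn -0.03012579767426793
```

carry_out --deltas '[[[0,0,0.001],[0,0,0]],[[0,0,0],[0,0,0]],[[0,0,0],[0,0,0]]]'

```text
clock: 21.35
position: [0.5053, 0.1364, 0.1429]
eef_rot: [0.0, 0.493, 0.87, 0.0]
ft_force: [-0.0, -0.0, 7.0]
grip_width: 0.73
```

```bash
python3 e.py
```

```text
21.65 [0.5053 0.1363 0.1429] yaw 120.8578697051026 tilt [0.0003 0.4935 0.8697 0.0002] F [-0.3203  0.531   6.4675] Ftool [ 0.6184  0.001  -6.4677] M [ 0.0703 -0.1744 -0.0578] 0.7289697642532591
to go in tool [ 0.0005 -0.0001 -0.0151] turn -0.03026628686217414
```

carry_out --deltas '[[[0,0,0.001],[0,0,0]],[[0,0,0],[0,0,0]],[[0,0,0],[0,0,0]]]'

```text
clock: 21.95
position: [0.5054, 0.1364, 0.142]
eef_rot: [0.0, 0.494, 0.87, 0.0]
ft_force: [-0.4, 0.3, 7.5]
grip_width: 0.728
```

```bash
python3 e.py
```

```text
22.25 [0.5054 0.1364 0.142 ] yaw 120.85821861745649 tilt [0.0004 0.4935 0.8697 0.0003] F [-0.1929  0.2528  7.7543] Ftool [ 0.3131 -0.0295 -7.7545] M [ 0.0825 -0.0329  0.0002] 0.7282360968071058
to go in tool [ 0.0005 -0.0002 -0.016 ] turn -0.030222672817938445
```

N is about 9.6 N.

carry_out --deltas '[[[0,0,0.001],[0,0,0]],[[0,0,0],[0,0,0]],[[0,0,0],[0,0,0]]]'

```text
clock: 22.55
position: [0.5054, 0.1364, 0.1411]
eef_rot: [0.0, 0.494, 0.87, 0.0]
ft_force: [-0.2, 1.0, 8.3]
grip_width: 0.727
```

```bash
python3 e.py
```

```text
22.85 [0.5054 0.1364 0.1411] yaw 120.85672071576474 tilt [0.0004 0.4935 0.8697 0.0004] F [-0.8926  0.8349  8.5056] Ftool [ 1.1719 -0.3292 -8.5063] M [ 0.0866 -0.0356  0.0329] 0.7307394736361382
to go in tool [ 0.0005 -0.0003 -0.0169] turn -0.030409910529407114
```

carry_out --deltas '[[[0,0,0.001],[0,0,0]],[[0,0,0],[0,0,0]],[[0,0,0],[0,0,0]]]'

```text
clock: 23.15
position: [0.5055, 0.1365, 0.1402]
eef_rot: [0.0, 0.494, 0.87, 0.0]
ft_force: [-0.7, 1.7, 8.5]
grip_width: 0.726
```

```bash
python3 e.py
```

```text
23.45 [0.5055 0.1365 0.1402] yaw 120.85823807026608 tilt [0.0004 0.4935 0.8697 0.0005] F [-0.9744  1.6578  9.0848] Ftool [ 1.9205  0.0251 -9.0853] M [ 0.2274  0.0466 -0.0527] 0.7272385896597324
to go in tool [ 0.0004 -0.0004 -0.0178] turn -0.03022024121673894
```

carry_out --deltas '[[[0.001,0,0],[0,0,0]],[[0,0,0],[0,0,0]],[[0,0,0],[0,0,0]]]'

```text
clock: 23.75
position: [0.505, 0.1373, 0.1402]
eef_rot: [0.0, 0.494, 0.87, 0.0]
ft_force: [-0.4, 0.6, 9.4]
grip_width: 0.728
```

```bash
python3 e.py
```

```text
24.05 [0.505  0.1374 0.1402] yaw 120.85690735438585 tilt [0.0004 0.4935 0.8697 0.0005] F [-0.3098  1.2837  9.4187] Ftool [ 1.2585  0.4044 -9.4185] M [ 0.2748  0.0481 -0.0436] 0.7279852221026182
to go in tool [-0.0006 -0.0004 -0.0178] turn -0.030386580701767585
```

carry_out --deltas '[[[0,0,0.001],[0,0,0]],[[0,0,0],[0,0,0]],[[0,0,0],[0,0,0]]]'

```text
clock: 24.35
position: [0.5048, 0.1371, 0.1388]
eef_rot: [0.0, 0.494, 0.87, 0.0]
ft_force: [1.6, -1.1, 5.2]
grip_width: 0.729
```

```bash
python3 e.py
```

```text
24.65 [0.5048 0.1371 0.1388] yaw 120.84235368270376 tilt [0.0002 0.4936 0.8697 0.0002] F [ 0.6156 -0.6853  5.4568] Ftool [-0.905   0.18   -5.4566] M [ 0.2691 -0.1081 -0.0318] 0.7307529798391957
to go in tool [-0.0004 -0.0001 -0.0192] turn -0.03220578966202936
```

The force dropped about 4 N: the catches snapped. I'll push a little further to confirm it rises again on the ledges, staying below the earlier peak.

carry_out --deltas '[[[0,0,0.001],[0,0,0]],[[0,0,0.001],[0,0,0]],[[0,0,0],[0,0,0]],[[0,0,0],[0,0,0]]]'

```text
clock: 25.05
position: [0.5048, 0.1371, 0.137]
eef_rot: [0.0, 0.494, 0.87, 0.0]
ft_force: [-0.3, -0.4, 8.8]
grip_width: 0.727
```

```bash
python3 e.py
```

```text
25.35 [0.5048 0.1371 0.137 ] yaw 120.84256427266175 tilt [0.0002 0.4936 0.8697 0.0002] F [ 0.4836 -0.9979  7.7961] Ftool [-1.1065 -0.0919 -7.7959] M [0.2344 0.1715 0.0338] 0.7243539124513049
to go in tool [-0.0004 -0.0001 -0.021 ] turn -0.032179465917280936
```

carry_out --deltas '[[[0,0,0.001],[0,0,0]],[[0,0,0],[0,0,0]],[[0,0,0],[0,0,0]]]'

```text
clock: 25.65
position: [0.5048, 0.1371, 0.1361]
eef_rot: [0.0, 0.494, 0.87, 0.0]
ft_force: [-0.7, -0.8, 8.5]
grip_width: 0.729
```

```bash
python3 e.py
```

```text
25.95 [0.5048 0.1371 0.1361] yaw 120.84554814601867 tilt [0.0003 0.4936 0.8697 0.0002] F [-0.399  -0.7933  9.0035] Ftool [-0.4789 -0.7436 -9.0038] M [ 0.229   0.1854 -0.0006] 0.72719988752844
to go in tool [-0.0004 -0.0001 -0.0219] turn -0.031806481747665316
```

The force rises at 1.3 N/mm, the platform's own stiffness, so the tote stands on the ledges. I'll ease off to zero force before opening.

carry_out --deltas '[[[0,0,-0.002],[0,0,0]],[[0,0,-0.002],[0,0,0]],[[0,0,-0.002],[0,0,0]],[[0,0,-0.001],[0,0,0]],[[0,0,0],[0,0,0]]]'

```text
clock: 26.45
position: [0.5045, 0.1372, 0.1426]
eef_rot: [-0.0, 0.493, 0.87, -0.0]
ft_force: [2.0, 1.1, 0.6]
grip_width: 0.729
```

```bash
python3 e.py
```

```text
26.75 [0.5045 0.1372 0.1425] yaw 120.85978885484765 tilt [-0.0001  0.4935  0.8698 -0.    ] F [1.3257 0.2714 1.3132] Ftool [-0.447   1.2771 -1.3134] M [ 0.3283 -0.2765 -0.018 ] 0.7254358388423141
to go in tool [-0.0006  0.0001 -0.0155] turn -0.030026393144042984
```

carry_out --deltas '[[[0,0,-0.001],[0,0,0]],[[0,0,0],[0,0,0]],[[0,0,0],[0,0,0]],[[0,0,0],[0,0,0]],[[0,0,0],[0,0,0]]]' --gripper 100

```text
clock: 27.25
position: [0.5045, 0.1372, 0.1436]
eef_rot: [-0.0, 0.493, 0.87, -0.0]
ft_force: [-0.4, -0.0, -0.1]
grip_width: 1.0
```

carry_out --deltas '[[[0,0,0],[0,0,0]],[[0,0,0],[0,0,0]],[[0,0,0],[0,0,0]],[[0,0,0],[0,0,0]]]'

```text
clock: 27.65
position: [0.5045, 0.1372, 0.1436]
eef_rot: [-0.0, 0.494, 0.87, -0.0]
ft_force: [0.1, 0.1, 0.7]
grip_width: 1.0
```

carry_out --deltas '[[[0,0,-0.01],[0,0,0]],[[0,0,-0.02],[0,0,0]],[[0,0,-0.03],[0,0,0]],[[0,0,-0.04],[0,0,0]],[[0,0,-0.04],[0,0,0]]]'

```text
clock: 28.15
position: [0.5042, 0.1371, 0.2858]
eef_rot: [0.0, 0.494, 0.87, 0.0]
ft_force: [0.2, -0.2, -0.3]
grip_width: 0.997
```

carry_out --deltas '[[[-0.03,0,-0.03],[0,0,0]],[[-0.03,0,-0.02],[0,0,0]],[[-0.03,0,0],[0,0,0]],[[0,0,0],[0,0,0]],[[0,0,0],[0,0,0]]]'

```text
clock: 28.65
position: [0.5504, 0.0598, 0.3338]
eef_rot: [-0.0, 0.494, 0.869, 0.0]
ft_force: [-0.1, -0.1, 0.3]
grip_width: 1.001
```

```bash
python3 w.py w6 clip_tote,clip_tote_grip,clip_tote_one_groove_end,vial_tote,vial_tote_catch
python3 - <<'E'
from h import *; import pickle
np.set_printoptions(precision=4,suppress=True)
P={n:robot.snapshot(n) for n in('scene','top')}
for q in ['clip_tote_grip','clip_tote','spare_tote']:
    L=[]
    for n,p in P.items():
        r=robot.tip_of(p,q)
        if r: L.append(ray(p,r[0]['uv']));print(q,n,np.round(r[0]['uv'],1),round(r[0]['conf'],2))
    if len(L)==2: print('   ',*tri(L))
a=pickle.load(open('w6.pkl','rb'))[1]['frame']
s=cv2.resize(P['scene']['frame'][160:240,170:270],(500,400),interpolation=cv2.INTER_CUBIC)
cv2.imwrite('pics/fin.png',np.hstack([cv2.resize(a[:,100:400],(300,384))[:,:,::-1],cv2.resize(s[:,:,::-1],(480,384))]))
E
```

```text
[0.5504 0.0598 0.3338] yaw 120.79633081796916 q6 -0.513549565697435
clip_tote [(array([257.7,  98.2]), 0.73)]
clip_tote_grip [(array([257.9,  96.1]), 0.97)]
clip_tote_one_groove_end [(array([257.7, 154.1]), 0.59)]
vial_tote []
vial_tote_catch [(array([259.1,  37.8]), 0.48)]
clip_tote_grip scene [214.8 176.8] 0.65
clip_tote_grip top [196.3 209.8] 0.8
    [0.5081 0.1364 0.1672] [np.float64(0.0012613908903710857), np.float64(0.001261390890371128)]
clip_tote scene [215.3 194.7] 0.7
clip_tote top [201. 210.] 0.59
    [0.5104 0.1389 0.0866] [np.float64(0.0024055408096335623), np.float64(0.002405540809633474)]
spare_tote scene [303.1 263.6] 0.83
spare_tote top [329.3 222.6] 0.75
    [ 0.4889 -0.2281 -0.0012] [np.float64(0.0007523609014339632), np.float64(0.0007523609014340256)]
```

View pics/fin.png

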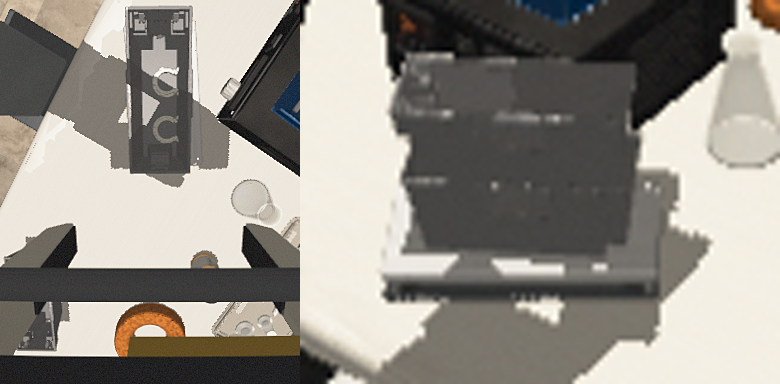

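The picture shows the tote stacked level on the vial tote, rims parallel in the scene view. Both clips are in it, the spare tote stands at its old place, and the gripper is clear. Handing in.

```bash
python3 -c "
from bench import robot
print(robot.state()['clock'],robot.job_done())"
```

```text
the job is handed in; nothing more can be done
29.35 None
```

I lifted the clip tote straight out of the spare tote and turned it half round. I then set it on the vial tote, pressed it home and let go. The job was handed in at 29.4 s, with the gripper open and well clear.

- **Pressing:** The push peaked at about 11.5 N, counting the tote's 2 N weight, and the limit is 14 N. It then dropped by about 4 N as the catches snapped. After that it rose at 1.3 N per mm, which is the platform's own stiffness. The height then matched the foot standing on its ledges to within 1 mm.
- **Last look:** The stack stands level with its rims parallel. Both clips are in their tote. The network's point for the spare tote is within about 4 mm of where I measured the clip tote nested in it.
- **Disagreements:** The network put the stacked tote's grip point at 0.167 m and its origin at 0.087 m. I expected about 0.160 m and 0.092 m, so they are off in opposite directions, which is normal for it.
- **Not seen directly:** I could not see the three catches or the vials under the stacked tote. Before the stacking I saw all three vials standing. That all three catches are home rests on the force, the height and the level rims. A small side force and tilting moment showed up during pressing; the side force eased after I shifted the tote 1 mm, but some of the moment remained.

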